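# Clamp the glued panel, put the brushes away and start the drying timer

### The job

The picture panel is freshly glued: clip the red clamp onto the red patch and the blue clamp onto the blue patch on its side edges, and stand every glue brush from the wooden block bristle end down to the bottom of a glass tube of its own. When all that is done, start the timer by pressing its keys fully down one at a time: yellow, then blue, then green. Leave the glue bottle, bowl and foam block where they are; at the end both clamps must still be on their patches and every brush in its tube.

Things in the scene. Friction and masses are not known exactly. Their poses are not given: they have to be found in the camera images.
- red_clamp: red spring clamp like a big clothes peg, 110 mm long, 24 mm thick, 70 g, lying flat. Origin on the pivot axis at mid-thickness; z along the pivot (it may be turned over, z down), x to the jaws (tips at x = 48 mm); splayed flat handle strips 24 mm tall back to x = -62 mm. The frame is fixed to the arm on its +y side; the clamp's midline is turned from x by (0.08 - red_hinge)/2 rad about z
- red_jaw (a point): point between the red clamp's jaws, on the midline, 36 mm ahead of the pivot (12 mm behind the jaw tips), mid-thickness
- red_hinge (a joint): opening of the red clamp, rad: 0 shut, 0.08 gripping the 10 mm panel, 0.5 squeezed to its stop. At x = -42 mm the handles' outer faces are about 56 mm apart when shut (66 at the ends); squeezed there (15 N, 40 N is firm) to the stop they are parallel, 36 mm apart, and the jaws open from 7 to 26 mm; the clamp then lies straight in the grip. Let go, it springs shut
- red_patch: red patch painted round one upright side edge of the panel, 30 mm wide by 36 mm tall, on both faces and the edge. Origin inside the panel at the middle of its thickness and of the patch: 15 mm in from the edge, 55 mm above the table. Axes as the panel's. It may be on either side
- blue_clamp: blue spring clamp like a big clothes peg, 110 mm long, 24 mm thick, 70 g, lying flat. Origin on the pivot axis at mid-thickness; z along the pivot (it may be turned over, z down), x to the jaws (tips at x = 48 mm); splayed flat handle strips 24 mm tall back to x = -62 mm. The frame is fixed to the arm on its +y side; the clamp's midline is turned from x by (0.08 - blue_hinge)/2 rad about z
- blue_jaw (a point): point between the blue clamp's jaws, on the midline, 36 mm ahead of the pivot (12 mm behind the jaw tips), mid-thickness
- blue_hinge (a joint): opening of the blue clamp, rad: 0 shut, 0.08 gripping the 10 mm panel, 0.5 squeezed to its stop. At x = -42 mm the handles' outer faces are about 56 mm apart when shut (66 at the ends); squeezed there (15 N, 40 N is firm) to the stop they are parallel, 36 mm apart, and the jaws open from 7 to 26 mm; the clamp then lies straight in the grip. Let go, it springs shut
- blue_patch: blue patch painted round one upright side edge of the panel, 30 mm wide by 36 mm tall, on both faces and the edge. Origin inside the panel at the middle of its thickness and of the patch: 15 mm in from the edge, 55 mm above the table. Axes as the panel's. It may be on either side
- panel: freshly glued plywood picture panel, 10 mm thick (x), 180 mm wide (y), standing upright to 110 mm above the table, held fast by a low dark wooden foot (70 x 90 x 18 mm) under its middle. Origin at table level under its centre; x across its thickness, y along its width; picture on its -x face, side edges at y = +-90 mm
- brush0: glue brush: round dark stick 10 mm across, 145 mm long, 30 g, yellow band near its top (120 to 145 mm from its lower end: grip here), bristle end down. Stands in a hole (45 mm deep) of a fixed wooden block 160 x 50 x 55 mm tall, up to three in a row 50 mm apart, lower end 10 mm above the table. Origin at the lower end, z up the stick, x (at the start) along the row
- brush1: glue brush: round dark stick 10 mm across, 145 mm long, 30 g, yellow band near its top (120 to 145 mm from its lower end: grip here), bristle end down. Stands in a hole (45 mm deep) of a fixed wooden block 160 x 50 x 55 mm tall, up to three in a row 50 mm apart, lower end 10 mm above the table. Origin at the lower end, z up the stick, x (at the start) along the row
- brush2: glue brush: round dark stick 10 mm across, 145 mm long, 30 g, yellow band near its top (120 to 145 mm from its lower end: grip here), bristle end down. Stands in a hole (45 mm deep) of a fixed wooden block 160 x 50 x 55 mm tall, up to three in a row 50 mm apart, lower end 10 mm above the table. Origin at the lower end, z up the stick, x (at the start) along the row
- tube0_floor (a point): centre of the inner floor of tube 0, 17 mm above the table, 85 mm below the tube's mouth (mouth 102 mm above the table). Upright greenish glass tube, 22 mm outside, 16 mm bore; the three tubes stand in a row 50 mm apart in a fixed white rack (160 x 56 mm)
- tube1_floor (a point): centre of the inner floor of tube 1, 17 mm above the table, 85 mm below the tube's mouth (mouth 102 mm above the table). Upright greenish glass tube, 22 mm outside, 16 mm bore; the three tubes stand in a row 50 mm apart in a fixed white rack (160 x 56 mm)
- tube2_floor (a point): centre of the inner floor of tube 2, 17 mm above the table, 85 mm below the tube's mouth (mouth 102 mm above the table). Upright greenish glass tube, 22 mm outside, 16 mm bore; the three tubes stand in a row 50 mm apart in a fixed white rack (160 x 56 mm)
- yellow_key (a joint): travel of the yellow key, m: 0 up, 0.006 fully down (about 4 N); it springs back
- yellow_key_top (a point): centre of the top face of the yellow key (22 mm across), 52 mm above the table when up; the three keys are in a row 40 mm apart, in any colour order, on a fixed white timer 75 x 125 x 30 mm
- blue_key (a joint): travel of the blue key, m: 0 up, 0.006 fully down (about 4 N); it springs back
- blue_key_top (a point): centre of the top face of the blue key (22 mm across), 52 mm above the table when up; the three keys are in a row 40 mm apart, in any colour order, on a fixed white timer 75 x 125 x 30 mm
- green_key (a joint): travel of the green key, m: 0 up, 0.006 fully down (about 4 N); it springs back
- green_key_top (a point): centre of the top face of the green key (22 mm across), 52 mm above the table when up; the three keys are in a row 40 mm apart, in any colour order, on a fixed white timer 75 x 125 x 30 mm
- glue: bystander: white glue bottle 44 mm across, 110 mm tall; origin centre of underside
- bowl: bystander: white bowl 84 mm across, 45 mm tall; origin centre of underside
- foam: bystander: grey foam block 70 x 100 x 35 mm; origin centre of underside
Things that resemble listed ones, but are neither listed nor needed, are in the scene too. There is more than one size of the blue_clamp; the job needs the middle-sized.

How it is judged (in metres and radians):
On the way, in this order (a step that is already met when the one before it is completed fails the run):
1. both clamps grip their patches and every brush stands in a tube, let go (distance between red_jaw and red_patch below 0.018 m and value of joint red_hinge between 0.03 and 0.2 rad and contact force between each of red_clamp, blue_clamp and panel above 1 N and distance between blue_jaw and blue_patch below 0.018 m and value of joint blue_hinge between 0.03 and 0.2 rad and (distance between brush0 and tube0_floor below 0.012 m or distance between brush0 and tube1_floor below 0.012 m or distance between brush0 and tube2_floor below 0.012 m) and (distance between brush1 and tube0_floor below 0.012 m or distance between brush1 and tube1_floor below 0.012 m or distance between brush1 and tube2_floor below 0.012 m) and (distance between brush2 and tube0_floor below 0.012 m or distance between brush2 and tube1_floor below 0.012 m or distance between brush2 and tube2_floor below 0.012 m) and contact force between the fingers and anything else below 0.5 N), for 0.3 s.
2. yellow key pressed fully down, alone (value of joint yellow_key above 0.0042 m and value of joint each of blue_key, green_key below 0.002 m), for 0.1 s.
3. blue key pressed fully down, alone (value of joint each of yellow_key, green_key below 0.002 m and value of joint blue_key above 0.0042 m), for 0.1 s.
4. green key pressed fully down, alone (value of joint each of yellow_key, blue_key below 0.002 m and value of joint green_key above 0.0042 m), for 0.1 s.
At the end, for the whole second after the job is handed in: each clamp grips the panel (hinge 0.03 to 0.2 rad, pressing on it with over 1 N) with its jaw point within 18 mm of the centre of the patch of its own colour; every brush's lower end within 12 mm of the centre of a tube's inner floor; all at rest, all keys up (distance between red_jaw and red_patch below 0.018 m and value of joint red_hinge between 0.03 and 0.2 rad and contact force between each of red_clamp, blue_clamp and panel above 1 N and distance between blue_jaw and blue_patch below 0.018 m and value of joint blue_hinge between 0.03 and 0.2 rad and (distance between brush0 and tube0_floor below 0.012 m or distance between brush0 and tube1_floor below 0.012 m or distance between brush0 and tube2_floor below 0.012 m) and (distance between brush1 and tube0_floor below 0.012 m or distance between brush1 and tube1_floor below 0.012 m or distance between brush1 and tube2_floor below 0.012 m) and (distance between brush2 and tube0_floor below 0.012 m or distance between brush2 and tube1_floor below 0.012 m or distance between brush2 and tube2_floor below 0.012 m) and linear speed of each of red_clamp, blue_clamp, brush0, brush1, brush2 below 0.02 m/s and value of joint each of yellow_key, blue_key, green_key below 0.002 m); the robot touches nothing.
It fails at once if two timer keys pressed at once (value of joint each of yellow_key, blue_key above 0.003 m or value of joint each of blue_key, green_key above 0.003 m or value of joint each of yellow_key, green_key above 0.003 m).
It fails at once if the glue is disturbed (distance of glue from where it was at the start of the episode above 0.03 m or angle between glue's own z axis and vertical above 0.4 rad).
It fails at once if the bowl is disturbed (distance of bowl from where it was at the start of the episode above 0.03 m or angle between bowl's own z axis and vertical above 0.4 rad).
It fails at once if the foam is disturbed (distance of foam from where it was at the start of the episode above 0.03 m or angle between foam's own z axis and vertical above 0.4 rad).
Of brush0, brush1, brush2 only 2 to 3 are there at a start; the rules pass over those that are not, and their reading is None.
At some moment in a run one of red_clamp, blue_clamp may be knocked a few centimetres aside while the robot is not near it.
It also fails if it takes over 208 s, if anything falls off the work surface, if the arm or the gripper's body presses on something with over 40 N, if the wrist force passes 120 N, or if a joint passes its speed limit or range.

### The arm

A 6-joint arm with a two-finger parallel gripper is mounted at the origin on the work surface. World frame = base frame: x ahead of the robot, y to its left, z up, the work surface at z = 0. Lengths are in mm, angles in rad, forces in N, time in s.
With the tool pointing down it reaches from about 275 to 825 mm from the base axis. Payload 5.2 kg.
Tool frame: the origin (TCP) lies at the very end of the fingers, on their centre line; the grasp point (between the pads) lies 19 mm behind it; z points along the fingers, y is the line along which they close (so a half turn about z gives the same grasp; the last joint's range is limited). The gripper opens to 93 mm and grips with 3 to 60 N. Pads are 15 mm wide; open, the fingers measure 128 mm over their backs; the gripper's body (75 mm by 188 mm) begins 65 mm behind the grasp point.
Start: joints at [1.024, 0.259, 1.535, -0, 1.348, -0.203], TCP at [185.365, 517.827, 218.653] pointing down, gripper open.
Joint ranges: [-3.14, 3.14], [-0.91, 2.08], [0.19, 2.58], [-1.22, 4.36], [0.22, 2.71], [-3.12, 3.12]. Speed limits (rad/s): [2.57, 2.57, 3.14, 3.14, 3.14, 3.14].

### API

Orientations are given as [roll, pitch, yaw] about the fixed x, y, z axes, in that order (R = Rz(yaw) Ry(pitch) Rx(roll)).
In Python, from bench import robot gives the robot as it stands. The module is installed in compiled form; this text tells all that it offers. Calls block until the motion is done:
- robot.move_ptp(position, orientation): joint-space move of the TCP to a pose.
- robot.move_linear(position, ori=None, speed=150, f_stop=None): straight line of the TCP; ori=None keeps the orientation; speed is the mean speed in mm/s. With f_stop (N) it stops when the force on the tool has changed by that much, and returns True; else False.
- robot.move_j(angles): joint-space move.
- robot.move_gripper(opening): opening from 0.0 (shut) to 1.0 (fully open); the grip force is fixed at half the most; returns when the fingers have stopped.
- robot.sleep(seconds).
- robot.inverse_kinematics(position, orientation): joint angles nearest the present ones, or None.
- robot.get_image(name): name is "scene" or "top" or "wrist"; returns a dict with "img" (420x560x3 uint8, blue, green, red), "fovy" (degrees; the focal length in pixels is half the picture's height over the tangent of half this angle, whatever the lens; pixels are square), "cx", "cy" (the principal point, pixels), "eye" and "orientation" of the camera in the world. Camera axes: x right, y down, z forward; pixel columns grow to the right and rows downward; lengths in mm; the calibration is good to about 2 mm. The wrist camera is an equidistant fisheye: a pixel r from the principal point sees the ray r / f radians off the axis. A picture is of the moment at which its call begins. There is no depth.
A pose or a line that the arm cannot do raises robot.MotionError and nothing moves.
- robot.hand_in(): hands the job in; it is judged then, once.
Readings, each from a call of its own:
- robot.current_t(): time.
- robot.current_qpos(): joint angles.
- robot.current_joint_vel(): joint speeds.
- robot.current_joint_efforts(): joint torques, N m.
- robot.current_tcp_pos(): TCP position.
- robot.current_eef_rot(): TCP orientation.
- robot.current_contact_force(): force on the tool from outside, world axes, zero at the start.
- robot.current_ft_torque(): the same for the moment, N m.
- robot.current_gripper_width(): opening from 0.0 (shut) to 1.0 (fully open).
- robot.current_finger_force(): force on a finger pad.
Only numpy, scipy, OpenCV 4.12 (cv2) and the standard library are available. Lean on these libraries where they do the work, as an engineer would, in place of code of your own. Each camera call takes 0.05 s, during which the arm holds its last target. There are 200 camera calls.

## Working session

There is one attempt and no reset: what is moved stays moved. The work goes in short steps, each a Python script; the robot and the scene stay as the last script left them, time stands still between calls to the robot, and variables do not carry over. Pictures are saved under pics/ and viewed, at most 14 in all, crops included, and the job is handed in when it is done.

```bash
mkdir -p pics; cat > h.py <<'E'
import numpy as np, cv2
from bench import robot
from scipy.spatial.transform import Rotation as R
def snap(cam,name):
    d=robot.get_image(cam); cv2.imwrite(f'pics/{name}.png',d['img']); 
    np.save(f'pics/{name}.npy',{k:v for k,v in d.items()},allow_pickle=True); return d
def load(name): return np.load(f'pics/{name}.npy',allow_pickle=True).item()
def rot(o):
    o=np.array(o,float)
    return o if o.shape==(3,3) else R.from_euler('xyz',o).as_matrix()
def ray(d,u,v,fish=False):
    f=d['img'].shape[0]/2/np.tan(np.radians(d['fovy'])/2)
    x=np.array([u-d['cx'],v-d['cy']])
    if fish:
        r=np.hypot(*x); t=r/f; c=np.array([*(x/max(r,1e-9)*np.sin(t)),np.cos(t)])
    else: c=np.array([x[0]/f,x[1]/f,1])
    return rot(d['orientation'])@c
def pt(d,u,v,z,fish=False):
    r=ray(d,u,v,fish); e=np.array(d['eye']); return e+r*(z-e[2])/r[2]
def proj(d,p,fish=False):
    f=d['img'].shape[0]/2/np.tan(np.radians(d['fovy'])/2)
    c=rot(d['orientation']).T@(np.array(p)-np.array(d['eye']))
    if fish:
        h=np.hypot(c[0],c[1]); t=np.arctan2(h,c[2]); return np.array([d['cx']+f*t*c[0]/h,d['cy']+f*t*c[1]/h])
    return np.array([d['cx']+f*c[0]/c[2],d['cy']+f*c[1]/c[2]])
def big(name,out,x0,y0,x1,y1,s):
    im=load(name)['img'][y0:y1,x0:x1]; cv2.imwrite(f'pics/{out}.png',cv2.resize(im,None,fx=s,fy=s,interpolation=cv2.INTER_CUBIC))
E
python3 - <<'E'
from h import *
for c in('top','scene'):
    d=snap(c,c+'0'); print(c,d['fovy'],d['cx'],d['cy'],d['eye'],d['orientation'])
print(robot.current_t(),robot.current_eef_rot())
big('top0','top0b',0,0,560,420,1.42)
big('scene0','scene0b',0,0,560,420,1.42)
E
```

```text
top 50.95474346676136 286.89373758205664 205.47527766648872 [ 348.98968695   22.41919756 1465.23495689] [-3.00378800e+00  2.06617552e-03 -1.59331624e+00]
scene 55.366223790106744 281.4661025243854 212.4790956404316 [1281.15661817  304.72680114  640.78159743] [-2.19979504  0.00864795  1.91768757]
0.1 [-3.13998034e+00 -3.46843361e-04  2.79776720e+00]
```

View pics/top0b.png

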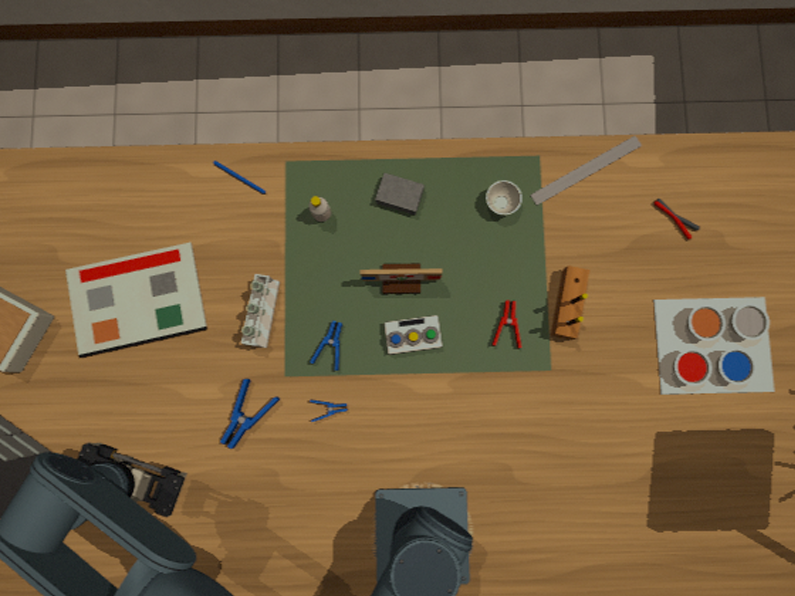

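View pics/scene0b.png

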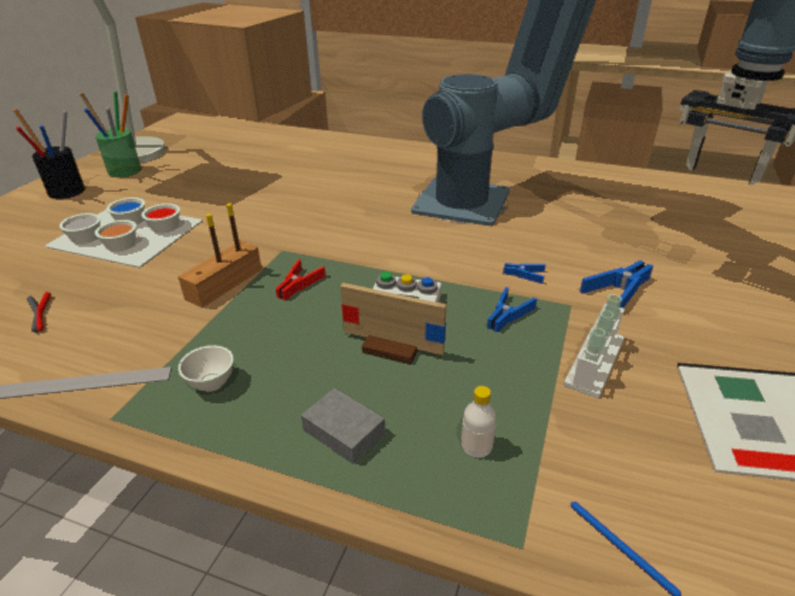

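The top view (1.42x) shows the blue clamp at about (328,345), with larger and smaller decoys at (245,415) and (328,410). It also shows the red clamp at (508,325), the panel at (401,275), the timer at (413,336), the tubes at (258,310), and a block holding two brushes at (572,302). In the scene view the red patch is on the panel's -y end and the blue patch on its +y end.

```bash
python3 - <<'E'
from h import *
d=load('top0'); s=1.42
for n,u,v,z in [('blue',328,343,12),('red',509,321,12),('panL',361,272,110),('panR',441,272,110),('timer',413,336,52),('tubeA',264,284,102),('tubeB',257,310,102),('tubeC',250,337,102),('br1',586,297,155),('br2',579,319,155),('hole3',576,279,55),('glue',320,210,50),('bowl',503,198,40),('foam',400,194,35)]:
    print(n,pt(d,u/s,v/s,z).round())
for i,(x,y) in enumerate([(400,130),(400,-190)]):
    robot.move_ptp([x,y,330],[np.pi,0,0]); w=snap('wrist',f'w{i}'); print(w['eye'],w['fovy'],w['cx'],w['cy'],w['orientation'])
    big(f'w{i}',f'w{i}b',0,0,560,420,1.42)
print(robot.current_t())
E
```

```text
blue [435. 208.  12.]
red [ 476. -214.   12.]
panL [583. 122. 110.]
panR [579. -54. 110.]
timer [444.  11.  52.]
tubeA [563. 337. 102.]
tubeB [505. 351. 102.]
tubeC [446. 366. 102.]
br1 [ 511. -355.  155.]
br2 [ 465. -338.  155.]
hole3 [ 565. -364.   55.]
glue [742. 220.  50.]
bowl [ 764. -208.   40.]
foam [780.  33.  35.]
[464.39854763 130.8896869  494.79555681] 65.70646984690485 276.3243417677221 215.3840520401313 [ 2.89848407e+00 -3.97300498e-04 -1.56976981e+00]
[ 464.73774384 -188.69868378  495.01833539] 65.70646984690485 276.3243417677221 215.3840520401313 [ 2.89903294e+00 -1.07238735e-04 -1.57034530e+00]
3.0917
```

View pics/w0b.png

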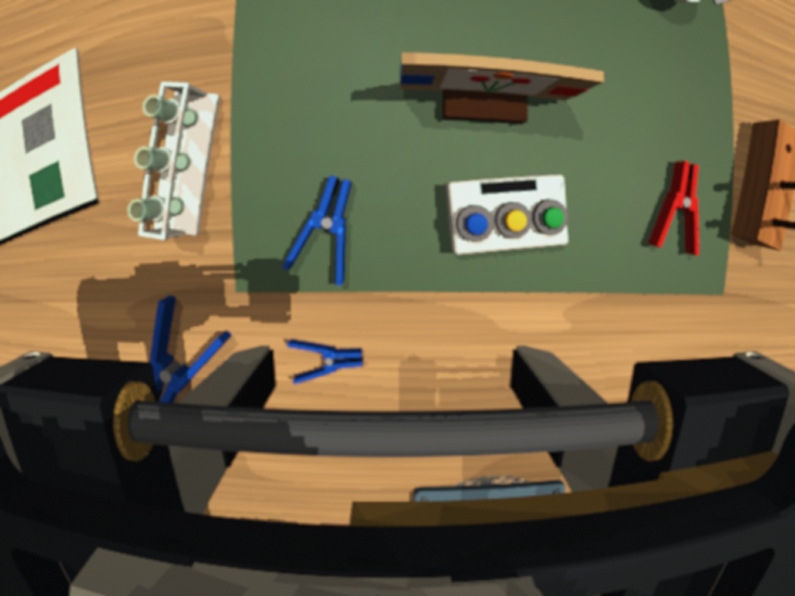

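View pics/w1b.png

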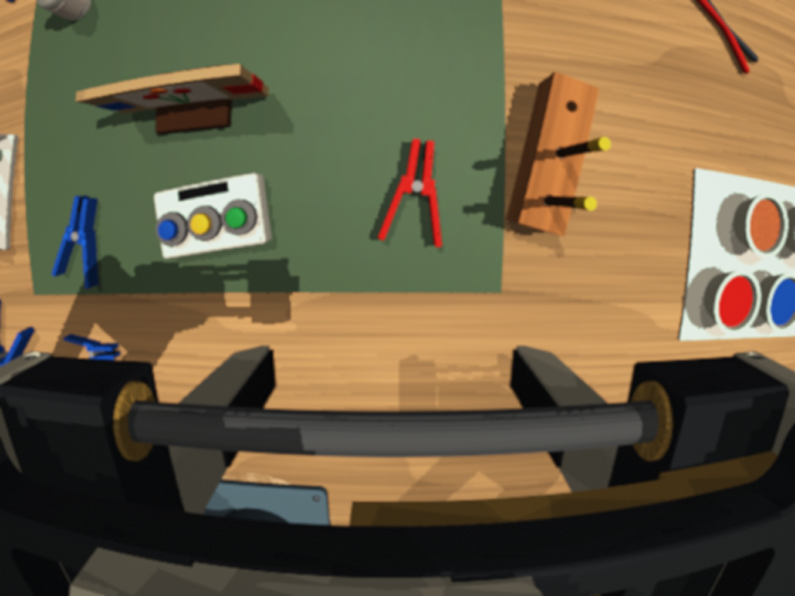

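The wrist views (1.42x) show both clamps lying with their jaws toward +x. In w0 the blue pivot is at (327,222), the keys run blue, yellow, green at (477,222), (516,219), (553,215), and the tube mouths are at (160,105), (150,157), (140,208). In w1 the red pivot is at (417,186) and the brush tops are at (604,144) and (591,203).

```bash
python3 - <<'E'
from h import *
d=[load('w0'),load('w1')]; s=1.42
P={}
for n,k,u,v,z in [('bpiv',0,327,222,26),('bh1',0,289,266,24),('bh2',0,339,281,24),('bt1',0,334,178,24),('bt2',0,347,181,24),
 ('bpiv_w1',1,75,236,26),
 ('rpiv',1,417,186,26),('rh1',1,379,237,24),('rh2',1,438,246,24),('rt1',1,416,141,24),('rt2',1,430,142,24),('rpiv_w0',0,687,202,26),
 ('kb',0,477,222,52),('ky',0,516,219,52),('kg',0,553,215,52),('kb1',1,169,229,52),('ky1',1,201,223,52),('kg1',1,236,217,52),
 ('t0',0,160,105,102),('t1',0,150,157,102),('t2',0,139,208,102),
 ('br0',1,604,144,155),('br1',1,591,203,155),
 ('pL',0,402,53,110),('pR',0,604,70,110),('pL1',1,77,93,110),('pR1',1,240,66,110),('pR1n',1,246,76,110),('pRn0',0,603,77,110),('pLn0',0,402,65,110)]:
    P[n]=pt(d[k],u/s,v/s,z,True); print(n,P[n].round(1))
for a,b in [('bpiv','bh1'),('bpiv','bh2'),('bpiv','bt1'),('rpiv','rh1'),('rpiv','rh2'),('rpiv','rt1'),('bh1','bh2'),('rh1','rh2'),('kb','ky'),('ky','kg'),('t0','t1'),('t1','t2'),('br0','br1'),('pL','pR')]:
    print(a,b,np.linalg.norm(P[a]-P[b]).round(1))
E
```

```text
bpiv [436.  197.2  26. ]
bh1 [390.6 239.   24. ]
bh2 [374.3 186.2  24. ]
bt1 [480.9 189.8  24. ]
bt2 [477.6 176.6  24. ]
bpiv_w1 [435.4 194.4  26. ]
rpiv [ 472.8 -213.5   26. ]
rh1 [ 420.6 -175.1   24. ]
rh2 [ 411.5 -235.6   24. ]
rt1 [ 519.  -212.5   24. ]
rt2 [ 518.2 -226.6   24. ]
rpiv_w0 [ 473.1 -212.4   26. ]
kb [438.1  48.9  52. ]
ky [442.2   9.8  52. ]
kg [447.7 -28.8  52. ]
kb1 [437.2  43.   52. ]
ky1 [441.5   5.1  52. ]
kg1 [445.8 -33.7  52. ]
t0 [556.5 343.8 102. ]
t1 [508.2 354.3 102. ]
t2 [461.3 368.3 102. ]
br0 [ 510.6 -353.7  155. ]
br1 [ 463.  -343.2  155. ]
pL [585.3 122.9 110. ]
pR [585.5 -57.5 110. ]
pL1 [584.1 120.2 110. ]
pR1 [581.8 -57.7 110. ]
pR1n [571.9 -63.5 110. ]
pRn0 [578.5 -56.2 110. ]
pLn0 [574.4 122.9 110. ]
bpiv bh1 61.7
bpiv bh2 62.8
bpiv bt1 45.6
rpiv rh1 64.9
rpiv rh2 65.2
rpiv rt1 46.3
bh1 bh2 55.2
rh1 rh2 61.2
kb ky 39.3
ky kg 39.0
t0 t1 49.4
t1 t2 49.0
br0 br1 48.7
pL pR 180.4
```

```bash
cat >> h.py <<'E'
def blob(d,col,exp,z=24):
    "centroid and axis of the coloured blob nearest to exp (xy), in world at height z (wrist picture)"
    hsv=cv2.cvtColor(d['img'],cv2.COLOR_BGR2HSV); H,S,V=cv2.split(hsv)
    m=((abs(H.astype(int)-112)<14) if col=='blue' else ((H<8)|(H>172)))&(S>150)&(V>60)
    n,l,st,c=cv2.connectedComponentsWithStats(m.astype(np.uint8)); best=None
    for i in range(1,n):
        if st[i,4]<150: continue
        p=pt(d,*c[i],z,True)[:2]; r=np.hypot(*(p-exp))
        if best is None or r<best[0]: best=(r,i,p)
    ys,xs=np.where(l==best[1]); w=np.array([pt(d,x,y,z,True)[:2] for x,y in zip(xs,ys)])
    e,v=np.linalg.eigh(np.cov(w.T)); a=v[:,1]*np.sign(v[0,1])
    return w.mean(0).round(1),round(float(np.arctan2(a[1],a[0])),3),len(xs)
def down(yaw): return [np.pi,0,yaw]
E
cat > clamp.py <<'E'
from h import *
def pick(piv,th):
    u=np.array([np.cos(th),np.sin(th)]); g=np.array(piv)-42*u
    robot.move_gripper(1.0)
    robot.move_ptp([*g,80],down(th)); print('hit',robot.move_linear([*g,3],speed=60,f_stop=8))
    robot.move_gripper(0.0); print('w',robot.current_gripper_width()*93,'f',robot.current_finger_force(),'tcp',robot.current_tcp_pos())
    robot.sleep(.2); robot.move_linear([*g,110],speed=100); print('t',robot.current_t(),'w',robot.current_gripper_width()*93)
E
python3 - <<'E'
from h import *
from clamp import pick
print(blob(load('w0'),'blue',[435,196]),blob(load('w1'),'red',[472,-213]))
robot.move_ptp([350,170,330],down(0)); d=snap('wrist','w2')
c=blob(d,'blue',[435,196]); print(c)
E
```

```text
(array([428.1, 184.7]), -0.056, 505) (array([ 471.8, -197.8]), -0.376, 523)
(array([427.4, 185.3]), -0.054, 468)
```

```bash
python3 - <<'E'
from h import *
from clamp import pick
pick([435.7,196],-0.295)
robot.move_ptp([580,270,110],down(-np.pi/2))
robot.move_linear([580,270,130],speed=100)
d=snap('wrist','w3'); big('w3','w3b',100,0,460,270,2.2); print(robot.current_tcp_pos(),robot.current_qpos(),robot.current_t())
E
```

```text
hit False
w 35.845287952483986 f 29.577847123146057 tcp [395.64876916 208.25243331   3.07043188]
t 9.5083 w 35.63383628826522
[580.0802594  270.02949317 130.15006044] [ 2.61630761e-01  4.82822030e-01  1.42592743e+00 -3.15018388e-06
  1.23223329e+00 -2.87994851e+00] 14.025
```

View pics/w3b.png

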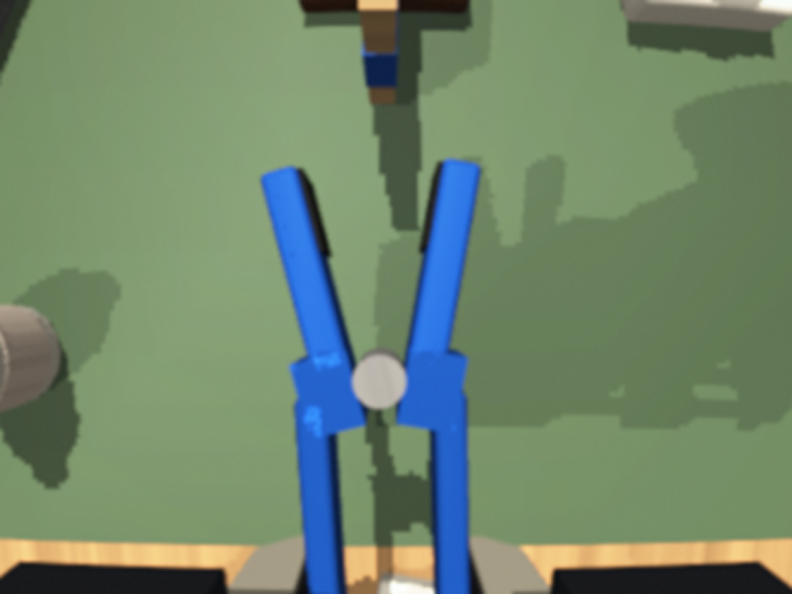

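The wrist view shows the blue clamp squeezed open in the grip. Its pivot is at crop pixel (379,381), its tips at (292,172) and (447,165), and the blue-patched panel edge is dead ahead at x≈380.

```bash
python3 - <<'E'
from h import *
d=load('w3')
for n,u,v,z in [('piv',379,381,154),('tipL in',298,168,151),('tipR in',443,162,151),('ptopL',360,10,110),('ptopR',397,10,110),('p73L',362,52,73),('p73R',397,52,73),('p37L',366,87,37),('p37R',397,87,37),('p18',384,103,20)]:
    print(n,pt(d,100+u/2.2,v/2.2,z,True).round(1))
E
```

```text
piv [580.8 220.6 154. ]
tipL in [597.1 177.1 151. ]
tipR in [568. 176. 151.]
ptopL [586.4 124.5 110. ]
ptopR [576.6 124.6 110. ]
p73L [587.1 123.7  73. ]
p73R [576.2 123.8  73. ]
p37L [586.9 124.7  37. ]
p37R [575.8 124.8  37. ]
p18 [580.5 126.2  20. ]
```

```bash
python3 - <<'E'
from h import *
robot.move_linear([579.5,270,46],speed=120)
print('hit',robot.move_linear([579.5,193.5,46],speed=60,f_stop=10),robot.current_tcp_pos(),robot.current_contact_force())
robot.move_gripper(0.8); robot.sleep(.2)
robot.move_linear([579.5,290,46],speed=120); robot.move_linear([579.5,290,200],speed=200)
d=snap('wrist','w4'); s=snap('scene','s4')
a=cv2.resize(d['img'][0:240,140:420],None,fx=1.4,fy=1.4,interpolation=2); b=cv2.resize(s['img'][170:270,220:400],None,fx=2.2,fy=2.2,interpolation=2)
h=max(a.shape[0],b.shape[0]); c=np.zeros((h,a.shape[1]+b.shape[1],3),np.uint8); c[:a.shape[0],:a.shape[1]]=a; c[:b.shape[0],a.shape[1]:]=b; cv2.imwrite('pics/c4.png',c); print(c.shape,robot.current_t())
E
```

```text
hit False [579.45669246 193.88348341  45.99886124] [ 0.77429745  0.52148802 -0.12346604]
(336, 788, 3) 19.275
```

View pics/c4.png

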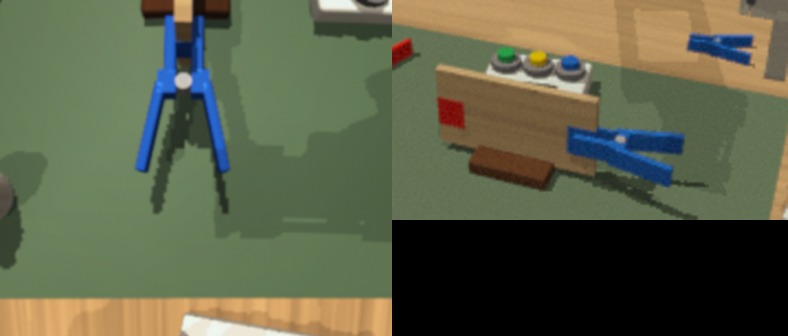

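The blue clamp is gripping the panel over its patch, with its pivot at (183,80) in the left half of the picture. Next I check its height, measure the tubes from close by, and look at the red clamp again.

```bash
python3 - <<'E'
from h import *
from clamp import pick
print('piv',pt(load('w4'),140+183/1.4,80/1.4,68,True))
robot.move_ptp([440,330,330],down(0)); d=snap('wrist','w5')
robot.move_ptp([380,-190,330],down(0)); e=snap('wrist','w6')
print(blob(e,'red',[472,-213]))
a=cv2.resize(d['img'][20:230,180:380],None,fx=2,fy=2,interpolation=2); b=cv2.resize(e['img'][20:230,200:460],None,fx=1.5,fy=1.5,interpolation=2)
c=np.zeros((420,790,3),np.uint8); c[:,:400]=a; c[:315,400:]=b; cv2.imwrite('pics/c6.png',c); print(robot.current_t())
E
```

```text
piv [581.80376983 149.71982302  68.        ]
(array([ 471.8, -198. ]), -0.375, 520)
25.2833
```

View pics/c6.png

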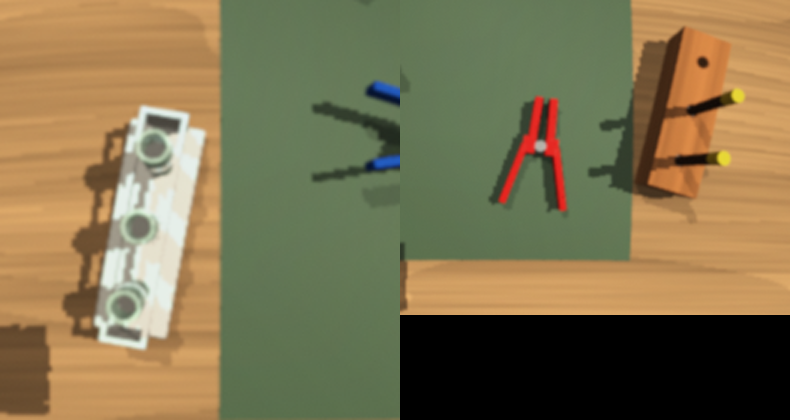

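The tube mouths are clear at (155,147), (139,226) and (124,306) in the left crop. The red clamp has not moved, and the brush tops are at (738,97) and (723,158) in the right crop.

```bash
python3 - <<'E'
from h import *
from clamp import pick
d=load('w5'); e=load('w6')
for x,y in [(155,147),(139,226),(124,306)]: print('tube',pt(d,180+x/2,20+y/2,102,True).round(1))
for x,y in [(738,97),(723,158)]: print('brush',pt(e,200+(x-400)/1.5,20+y/1.5,155,True).round(1))
print('rpiv',pt(e,200+140/1.5,20+146/1.5,26,True))
pick([472.9,-213],-0.138)
robot.move_ptp([582,-205,110],down(np.pi/2))
robot.move_linear([582,-205,130],speed=100)
d=snap('wrist','w7'); big('w7','w7b',100,0,460,270,2.2); print(robot.current_tcp_pos(),robot.current_qpos(),robot.current_t())
E
```

```text
tube [556.8 352.5 102. ]
tube [508.9 362.2 102. ]
tube [460.3 371.9 102. ]
brush [ 509.9 -354.3  155. ]
brush [ 462.7 -342.   155. ]
rpiv [ 472.66744791 -213.52150817   26.        ]
hit False
w 35.60404589621138 f 29.993834495544434 tcp [ 431.36457528 -207.28632758    3.07725063]
t 30.6167 w 35.592996611676455
[ 581.94889513 -205.12502958  130.22788339] [-5.19428419e-01  4.44435779e-01  1.48828390e+00  1.38104877e-06
  1.20818067e+00 -5.18999521e-01] 32.4
```

View pics/w7b.png

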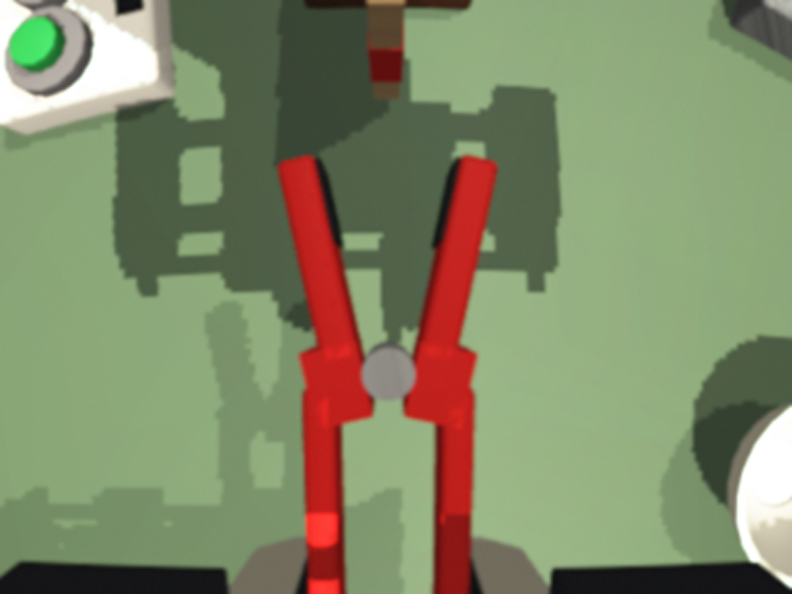

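The red clamp is open in the grip. Its pivot is at (388,372), its tips at (316,158) and (457,158), and the red-patched edge is straight ahead at x≈386.

```bash
python3 - <<'E'
from h import *
d=load('w7')
q=lambda u,v,z: pt(d,100+u/2.2,v/2.2,z,True)
piv=q(388,372,154); tl=q(316,158,151); tr=q(457,158,151); p=[q(368,48,73),q(404,48,73),q(371,82,37),q(401,82,37)]
print(piv.round(1),tl.round(1),tr.round(1),np.round(p,1))
px=np.mean([a[0] for a in p]); edge=np.mean([a[1] for a in p])
dx=px-((tl+tr)/2)[0]; Y=-205.1+(edge+15-36)-piv[1]+4; X=581.95+dx*.7
print('dx',dx,'edge',edge,'X,Y',X,Y)
assert abs(dx)<6 and abs(Y+123)<6
robot.move_linear([X,-205,46],speed=120)
print('hit',robot.move_linear([X,Y,46],speed=60,f_stop=10),robot.current_tcp_pos())
robot.move_gripper(0.8); robot.sleep(.2)
robot.move_linear([X,-220,46],speed=120); robot.move_linear([X,-220,200],speed=200)
d=snap('wrist','w8'); s=snap('scene','s8')
a=cv2.resize(d['img'][0:240,140:420],None,fx=1.4,fy=1.4,interpolation=2); b=cv2.resize(s['img'][170:270,200:400],None,fx=2,fy=2,interpolation=2)
c=np.zeros((a.shape[0],a.shape[1]+b.shape[1],3),np.uint8); c[:a.shape[0],:a.shape[1]]=a; c[:b.shape[0],a.shape[1]:]=b; cv2.imwrite('pics/c8.png',c); print(c.shape,robot.current_t())
E
```

```text
[ 580.9 -153.4  154. ] [ 566.5 -109.7  151. ] [ 594.7 -109.8  151. ] [[574.7 -57.1  73. ]
 [586.  -57.2  73. ]
 [574.9 -57.6  37. ]
 [585.7 -57.7  37. ]]
dx -0.28802427785035434 edge -57.390522784875735 X,Y 581.7483830055048 -126.09241827235385
hit False [ 581.78852675 -126.47234459   46.00758317]
(336, 792, 3) 37.675
```

View pics/c8.png

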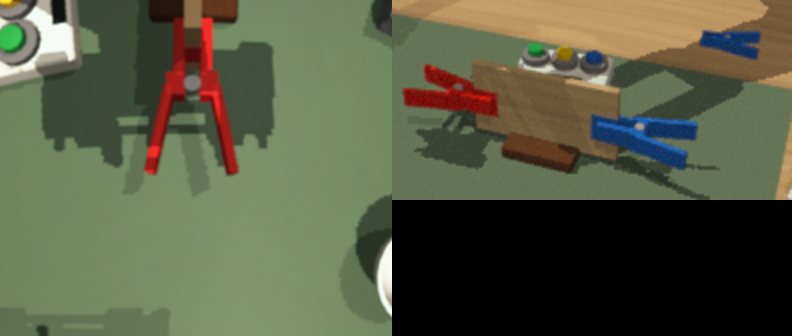

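The red clamp is on its patch and the blue one is still holding. Next is the first brush.

```bash
python3 - <<'E'
from h import *
print('rpiv',pt(load('w8'),140+193/1.4,84/1.4,68,True).round(1))
e=load('w6')
for x,y in [(690,109),(678,160)]: print('stick at block top',pt(e,200+(x-400)/1.5,20+y/1.5,55,True).round(1))
b=[462.7,-342.2]
robot.move_gripper(0.45)
robot.move_ptp([*b,215],down(-.25)); print(robot.move_linear([*b,123],speed=100,f_stop=6))
robot.move_gripper(0); print('w',robot.current_gripper_width()*93)
robot.move_linear([*b,270],speed=150)
t=[460.3,371.9]
robot.move_ptp([*t,260],down(-.2)); robot.sleep(.3)
d=snap('wrist','w9'); big('w9','w9b',160,140,400,320,3.3); print(robot.current_tcp_pos(),robot.current_t(),robot.current_qpos())
E
```

```text
rpiv [580.5 -81.9  68. ]
stick at block top [ 512.1 -352.2   55. ]
stick at block top [ 462.9 -340.6   55. ]
False
w 9.292832057805516
[460.52531821 371.65749087 260.01719238] 45.475 [ 4.90683575e-01  3.11554322e-01  1.36182937e+00 -1.88342093e-05
  1.46817068e+00  2.26195979e+00]
```

View pics/w9b.png

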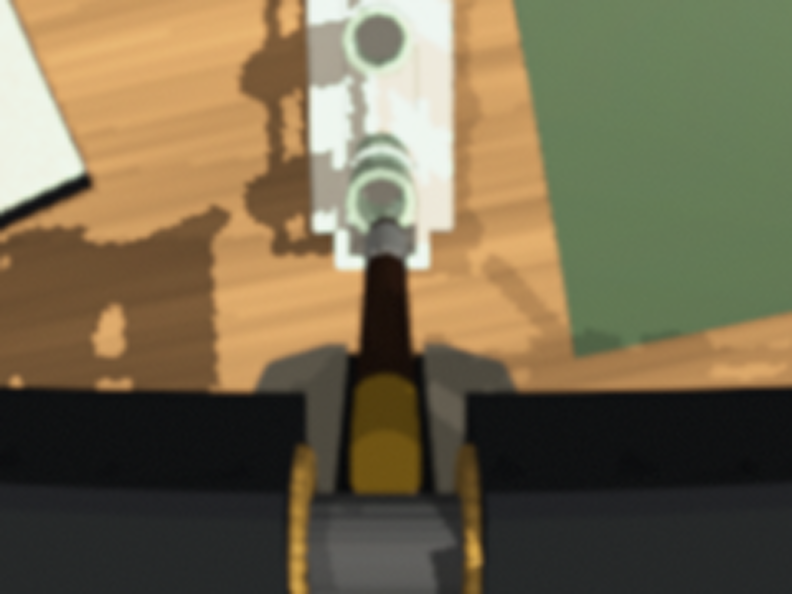

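The held brush's tip is at crop pixel (386,225), just above the near tube mouth at (381,201). The next mouth is at (379,38).

```bash
python3 - <<'E'
from h import *
d=load('w9'); q=lambda u,v,z: pt(d,160+u/3.3,140+v/3.3,z,True).round(1)
print('mouth',q(381,201,102),'next',q(379,38,102),'tip',q(386,226,147),'stick mid',q(385,300,185),'row',np.arctan2(*(q(379,38,102)-q(381,201,102))[[1,0]]))
print(proj(d,[460.5,371.7,147],True),[160+386/3.3,140+226/3.3])
E
```

```text
mouth [460.3 372.4 102. ] next [509.3 363.  102. ] tip [462.3 370.5 147. ] stick mid [453.4 372.7 185. ] row -0.18953408658734494
[276.07398346 210.6766876 ] [276.969696969697, 208.4848484848485]
```

```bash
cat >> h.py <<'E'
def insert(x,y,yaw):
    robot.move_linear([x,y,235],speed=100)
    print('hit',robot.move_linear([x,y,131.5],speed=60,f_stop=4),robot.current_tcp_pos().round(1),robot.current_contact_force().round(1))
E
python3 - <<'E'
from h import *
insert(459.7,372.9,-.2)
print(robot.current_t())
E
```

```text
hit False [459.9 373.  131.9] [-0.4 -0.1 -1.1]
47.75
```

```bash
python3 - <<'E'
from h import *
robot.move_gripper(0.45); robot.sleep(.2)
p=robot.current_tcp_pos(); robot.move_linear([p[0],p[1],260],speed=150)
b=[510.3,-353.6]
robot.move_ptp([*b,215],down(-.25)); print(robot.move_linear([*b,123],speed=100,f_stop=6))
robot.move_gripper(0); print('w',robot.current_gripper_width()*93)
robot.move_linear([*b,270],speed=150)
robot.move_ptp([508.7,363.5,260],down(-.2)); robot.sleep(.3)
d=snap('wrist','w10'); s=snap('scene','s10')
a=cv2.resize(d['img'][140:320,200:360],None,fx=3,fy=3,interpolation=2)
b=cv2.resize(s['img'][170:290,200:300],None,fx=2.9,fy=2.9,interpolation=2);b2=cv2.resize(s['img'][190:290,390:480],None,fx=1.9,fy=1.9,interpolation=2)
c=np.zeros((540,790,3),np.uint8); c[:,:480]=a; c[:348,480:770]=b; c[350:540,480:651]=b2; cv2.imwrite('pics/c10.png',c); print(robot.current_tcp_pos(),robot.current_t())
E
```

```text
False
w 9.206095845033145
[508.82675931 363.30804046 259.98240217] 58.0333
```

View pics/c10.png

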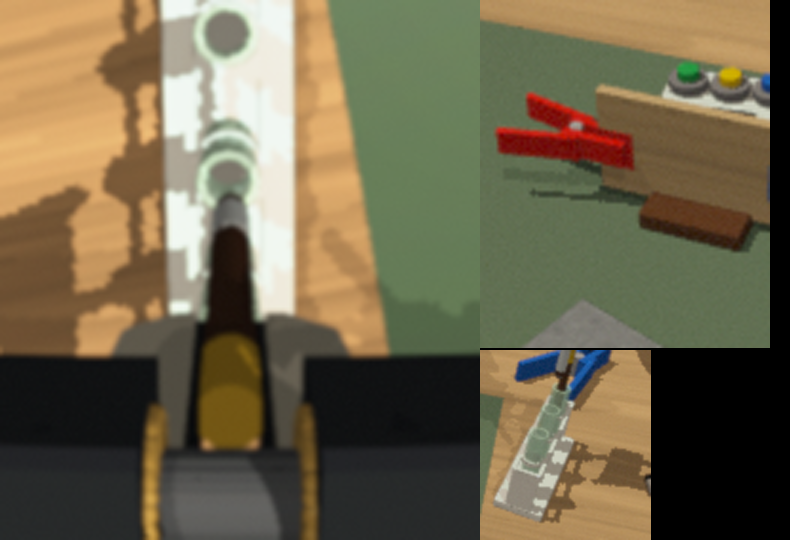

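The second brush's tip at (231,202) sits over the middle tube mouth at (227,179), the same offset as the first one, so I apply the same small correction. The first brush stands in its tube.

```bash
python3 - <<'E'
from h import *
insert(508.2,364.5,-.2)
robot.move_gripper(0.45); robot.sleep(.2)
p=robot.current_tcp_pos(); robot.move_linear([p[0],p[1],260],speed=150)
robot.move_ptp([400,100,330],down(0)); d=snap('wrist','w11'); s=snap('scene','s11')
a=cv2.resize(d['img'][20:220,60:500],None,fx=1.8,fy=1.8,interpolation=2)
b=cv2.resize(s['img'][180:290,200:480],None,fx=1.9,fy=1.9,interpolation=2)
c=np.zeros((580,792,3),np.uint8); c[:360]=a; c[365:365+b.shape[0],:b.shape[1]]=b; cv2.imwrite('pics/c11.png',c); print(robot.current_tcp_pos(),robot.current_t())
E
```

```text
hit False [508.4 364.6 131.9] [ 0.1 -0.2  0.1]
[400.44791425 100.64030851 329.52325346] 63.475
```

View pics/c11.png

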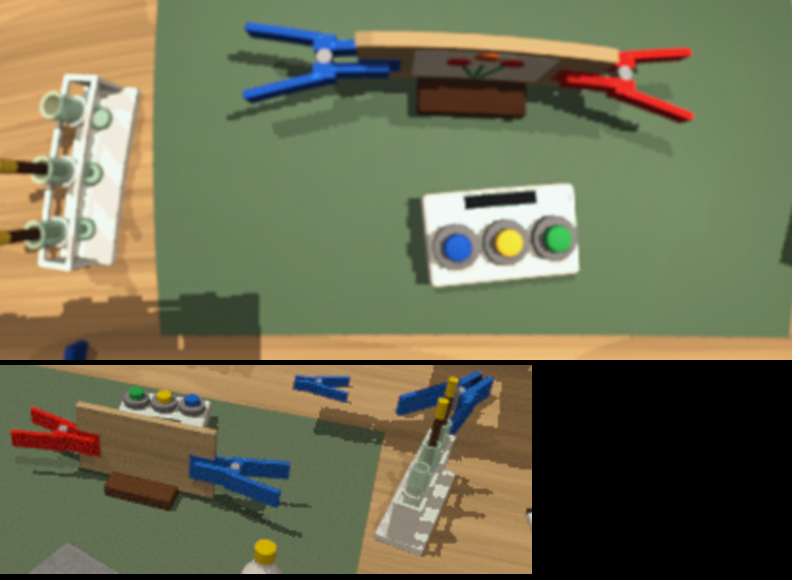

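Both clamps grip their patches and both brushes stand in their tubes. The keys are at (458,247), (509,242) and (559,238), ready to be measured and pressed.

```bash
python3 - <<'E'
from h import *
d=load('w11')
K={n:pt(d,60+x/1.8,20+y/1.8,52,True) for n,x,y in [('blue',458,247),('yellow',509,242),('green',559,238)]}
print({k:v.round(1) for k,v in K.items()})
robot.move_gripper(0)
for n in ('yellow','blue','green'):
    x,y=K[n][:2]
    robot.move_ptp([x,y,80],down(np.pi/2)) 
    h=robot.move_linear([x,y,45.7],speed=30,f_stop=14)
    robot.sleep(.3); print(n,h,robot.current_tcp_pos().round(1),robot.current_contact_force().round(1))
    robot.move_linear([x,y,80],speed=80); robot.sleep(.2)
print(robot.current_t())
E
```

```text
{'blue': array([436.8,  48.6,  52. ]), 'yellow': array([441.4,   9.3,  52. ]), 'green': array([445.7, -30.6,  52. ])}
yellow True [441.1   9.3  46.2] [-1.6  0.3  6.4]
blue False [436.6  48.6  46.2] [-2.4  0.3  8.2]
green False [445.5 -30.6  46.2] [-3.   1.2  7.5]
73.5083
```

```bash
python3 - <<'E'
from h import *
robot.move_linear([400,0,250],speed=200); robot.move_ptp([400,100,330],down(0)); robot.sleep(.5)
d=snap('wrist','w12'); a=load('w11')['img'][20:220,60:500]; b=d['img'][20:220,60:500]
df=cv2.absdiff(a,b).max(2)>60; print('changed px',df.sum(),np.argwhere(df).mean(0) if df.any() else '')
print(robot.hand_in(),robot.current_t())
E
```

```text
changed px 153 [179.21568627  99.5620915 ]
the job is handed in; nothing more can be done
the job is handed in; nothing more can be done
```

The job is handed in, with no verdict returned: both clamps are on their patches, both brushes (only two were in the block) stand in their tubes, and the keys were pressed yellow, blue, green by about 74 s on the robot's clock.

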